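# Press the camera's timer, then hold the mirror on the ball marker

### The arm

A 6-joint arm with a two-finger parallel gripper is mounted at the origin on a cart in front of the work surface, level with it; the furniture and walls round the work are solid. World frame = base frame: x ahead of the robot, y to its left, z up, the work surface at z = 0. Lengths are in m, angles in degrees, forces in N, time in s.
With the tool pointing down it reaches from about 0.275 to 0.75 m from the base axis. Payload 10.2 kg.
Tool frame: the origin (TCP) lies at the very end of the fingers, on their centre line; the grasp point (between the pads) lies 19 mm behind it; z points along the fingers, y is the line along which they close (so a half turn about z gives the same grasp; the last joint's range is limited). The gripper opens to 88 mm and grips with 3 to 60 N. Pads are 18 mm wide; open, the fingers measure 123 mm over their backs; the gripper's body (75 mm by 187 mm) begins 45 mm behind the grasp point.
Start: joints at [-88.373, 17.928, 85.812, -0, 76.261, -12.8], TCP at [0.131, -0.508, 0.239] pointing down, gripper open.
Joint ranges: [-168.41, 168.41], [-55.51, 124.54], [10.69, 146.95], [-70.63, 250.63], [1, 178], [-165.06, 165.06]. Speed limits (degrees/s): [136.94, 136.94, 172.46, 180, 180, 180].

### API

Orientations are given as [roll, pitch, yaw] about the fixed x, y, z axes, in that order (R = Rz(yaw) Ry(pitch) Rx(roll)).
In Python, from plant import ctrl, eyes, order gives the robot as it stands.
- The arm moves only by the tool jog_arm, never from a script. Its argument "commands" is text: rows parted by semicolons, each of 7 numbers parted by spaces: the shift along the tool's x, y, z in m, then the turn, a rotation vector about the tool's x, y, z in degrees, then the closure, from -1 (fully open) to 1 (shut). In form: tx ty tz rx ry rz grip; .... A call has exactly 5 rows; each row is the pose to reach, as a shift and turn from the pose commanded when the call began, along the tool's axes at that moment; what a row does not reach only later rows make up. A row lasts 1/8 s, in which the tool goes at most 62.5 mm and 10.7 degrees, less where a joint would pass 70% of its speed; a pose out of reach is approached as far as the arm can. A call with a gripper value outside its range is refused whole. The fingers move at their own pace and stop on an object; the grip force is fixed at half the most. Time passes only in rows, so rows that repeat a pose let the fingers close, or fill a call up. It gives the time, the measured TCP pose, the force, the opening and the grip force at its end, in the units of the state.
- ctrl.get_obs(): the state, without advancing time (a new reading comes with each control period).
- eyes.grab_frame(name): name is "scene" or "top" or "wrist"; returns the picture (384x512x3 uint8, red, green, blue); there is no depth.
- eyes.get_calibration(name): a dict with "vfov" (degrees; the focal length in pixels is half the picture's height over the tangent of half this angle, whatever the lens; pixels are square), "cx", "cy" (the principal point, pixels), "rvec" (rotation vector, rad) and "tvec" (3), from world to camera coordinates, as OpenCV has them. Camera axes: x right, y down, z forward; pixel columns grow to the right and rows downward; lengths in m; the calibration is good to about 2 mm. The wrist camera is an equidistant fisheye: a pixel r from the principal point sees the ray r / f radians off the axis. A picture is of the moment at which its call begins: read the wrist's pose just before it. get_calibration takes no time and is no camera call; for the wrist camera it gives the pose at the moment of the call.
- order.close_job(): hands the job in; it is judged then, once.
The state is a dict: "time_s": time; "q": joint angles; "qvel": joint speeds; "joint_torque": joint torques, N m; "position": TCP position; "tool_rot": TCP orientation; "contact_force": force on the tool from outside, world axes, zero at the start; "moment": the same for the moment, N m; "gripper_width": finger opening in m; "gripper_force": force on a finger pad.
Only numpy, scipy, OpenCV 4.12 (cv2) and the standard library are available. Lean on these libraries where they do the work, as an engineer would, in place of code of your own. Each camera call takes 0.05 s, during which the arm holds its last target. There are 200 camera calls.

### The job

Press the plunger on top of the small inspection camera fully down to its stop to start the self-timer. Then take the fin above the mirror and turn the mirror until the camera, looking straight into it, sees the ball marker (not the block marker) in the middle of the reflection, and finish while still holding it there steadily: the mirror springs back if let go, so do not release it. Leave the beaker, the vial and the syringe where they are.

Things in the scene. Friction and masses are not known exactly. Their poses are not given: they have to be found in the camera images.
- unit: Inspection unit fixed to the worktop: aluminium base plate 235 x 76 x 10 mm with a grey camera at one end and a square mirror on a post at the other. Origin on the worktop directly under the mirror's vertical swivel axis; x axis points along the plate from the camera to the mirror, z up. The camera stands at x = -145 mm.
- lens (a point): Centre of the front glass of the camera's black lens, 100 mm above the worktop and 95 mm from the mirror's axis; the camera looks level from here straight at the mirror's centre (along the unit's +x).
- mirror_centre (a point): Centre of the mirror's glass face, on its vertical swivel axis, 100 mm above the worktop. The glass is 52 x 52 mm, upright, in a 58 mm black frame.
- grip (a point): Grip point of the grey upright fin on the mirror's top, on the swivel axis 168 mm above the worktop; turns with the mirror. The fin is 10 mm thick, 42 mm wide and stands from 145 to 185 mm above the worktop; its thickness lies along this point's x axis (the mirror's normal: -x is the way the mirror faces) and its width along y. Gripped from above across its thickness. The mirror frame's top edge is at 129 mm.
- mirror (a joint): Angle of the mirror about its vertical axis, rad, counter-clockwise from above; 0 = facing the camera squarely, stops at +-1.2. A light spring (0.04 N m per rad) brings it back to 0 when let go; 0.5 to 0.8 rad either way is needed for the ball.
- sight_line (a point): Imaginary (nothing to see or touch): where the camera's line of sight leaves the mirror, at the mirror's centre. Its x axis points along the reflected line of sight, level, z up; it turns twice as far as the mirror. The camera sees what lies on this x axis.
- plunger_top (a point): Centre of the top face of the grey round plunger head (24 mm diameter) on top of the camera, 144 mm above the worktop when up.
- plunger (a joint): Travel of the plunger downwards, m: 0 = up, 0.008 = down on its stop. Sprung: about 1.2 N to start, 4.4 N at the stop; comes up again when released.
- ball (a point): Centre of the ball marker: white ball of 30 mm diameter on a thin steel rod with a round foot of 44 mm diameter, centre 100 mm above the worktop, fixed. Stands on one side of the unit, 115 to 160 mm from the mirror's axis; the block marker stands on the other side.
- block (a point): Centre of the block marker: white 26 mm cube on an equal rod and foot, at the same height, fixed. Not the one wanted.
- beaker: Small empty glass beaker, 43 mm diameter, 56 mm high, behind the mirror; origin at the centre of its underside. To be left alone.
- vial: Glass vial with black screw cap, 28 mm diameter, 56 mm high, behind the mirror to the left; origin at the centre of its underside. To be left alone.
- syringe: Syringe lying on the worktop to the right of the unit, 113 mm long, 30 mm wide, 27 mm high; origin at the centre of its underside. To be left alone.
Things that resemble listed ones, but are neither listed nor needed, are in the scene too. Leave any blue or brown look-alike of the part that bears ball alone.

How it is judged (in metres and radians):
On the way, in this order (a step that is already met when the one before it is completed fails the run):
1. the camera's plunger is pressed down to its stop (value of joint plunger above 0.007 m), for 0.1 s.
2. the fingers hold the mirror so that the camera's reflected line of sight falls on the ball (y of ball in the frame of sight_line between -0.012 and 0.012 m and x of ball in the frame of sight_line above 0.05 m and contact force between unit and the fingers above 0.3 N), for 0.3 s.
At the end, for the whole second after the job is handed in: The camera's line of sight, reflected by the mirror, passes within 12 mm of the centre of the ball (in plan), the fingers are holding the mirror (contact over 0.3 N) and it is still (under 0.1 rad/s), through the last second (all of step 2 and velocity of joint mirror between -0.1 and 0.1 rad/s); the arm keeps its last pose, push and grip.
It fails at once if the beaker, vial or syringe is moved more than 20 mm or the beaker or vial tipped over (distance of any of beaker, vial, syringe from where it was at the start of the episode above 0.02 m or angle between any of beaker, vial's own z axis and vertical above 0.5 rad).
It also fails if it takes over 42 s, if anything falls off the work surface, if the arm or the gripper's body presses on something with over 40 N, if the wrist force passes 120 N, or if a joint passes its speed limit or range.

## Working session

There is one attempt and no reset: what is moved stays moved. The work goes in short steps, Python scripts to look and compute and a tool call to move; the robot and the scene stay as the last step left them, time stands still between calls to the robot, and variables do not carry over. Pictures are saved under pics/ and viewed, at most 10 in all, crops included, and the job is handed in when it is done.

Besides the shell and the picture viewer there is one more tool, called after "Emit:" as name(argument=value, ...) on one line, values as JSON. jog_arm: Moves the arm, as the interface text tells. Its arguments: {"type":"object","properties":{"commands":{"type":"string"}},"required":["commands"]}

```bash
mkdir -p pics; ls
python3 - <<'E'
from plant import ctrl,eyes
import cv2,numpy as np
o=ctrl.get_obs();print(o['time_s'],o['position'],o['tool_rot'],o['gripper_width'])
for n in['scene','top']:
    c=eyes.get_calibration(n);print(n,c)
    im=eyes.grab_frame(n);cv2.imwrite(f'pics/{n}0.png',im[...,::-1])
E
```

```text
pics
0.0 [ 0.13076943 -0.50819196  0.23816763] [-1.79926411e+02 -1.53570018e-02  1.44261396e+01] 0.08831274110639771
scene {'vfov': 49.29281942223574, 'cx': 251.03800427345857, 'cy': 184.2804978742722, 'rvec': array([ 1.20341621, -2.42785111,  0.87201853]), 'tvec': array([0.45329413, 0.34476118, 0.93163564])}
top {'vfov': 55.93382349425269, 'cx': 258.3612836858534, 'cy': 187.49022247460167, 'rvec': array([ 2.12998076, -2.09859721,  0.1849096 ]), 'tvec': array([0.15689378, 0.55775432, 0.85805934])}
```

View pics/top0.png

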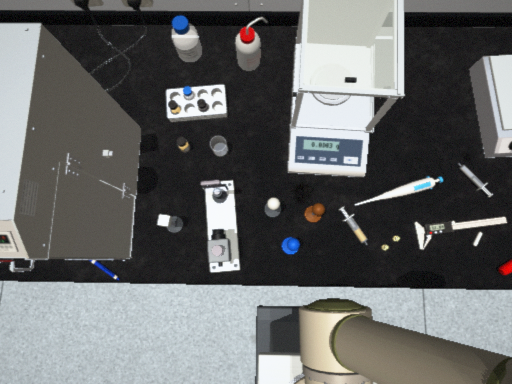

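View pics/scene0.png

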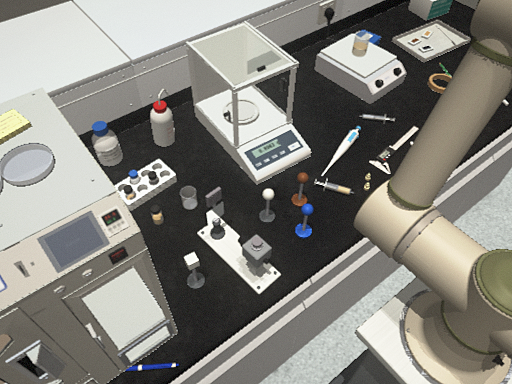

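Top view: the white ball is at (272,205), the blue look-alike at (291,245), the brown one at (315,212) and the white block at (163,220). The camera's plunger is near (218,248) and the mirror and fin near (215,187). In the scene view, the white ball is at (268,195), the plunger at (257,243) and the fin at (213,197). I choose the white ball and will check it in one close crop.

Run:
```python
import cv2,numpy as np
t=cv2.imread('pics/top0.png')[170:280,150:300];s=cv2.imread('pics/scene0.png')[170:300,180:320]
t=cv2.resize(t,None,fx=2.66,fy=2.66,interpolation=2);s=cv2.resize(s,None,fx=2.8,fy=2.8,interpolation=2)
h=max(t.shape[0],s.shape[0]);c=np.zeros((h,t.shape[1]+s.shape[1],3),np.uint8)
c[:t.shape[0],:t.shape[1]]=t;c[:s.shape[0],t.shape[1]:]=s;print(c.shape,t.shape);cv2.imwrite('pics/crop.png',c)
```

```text
(364, 791, 3) (293, 399, 3)
```

View pics/crop.png

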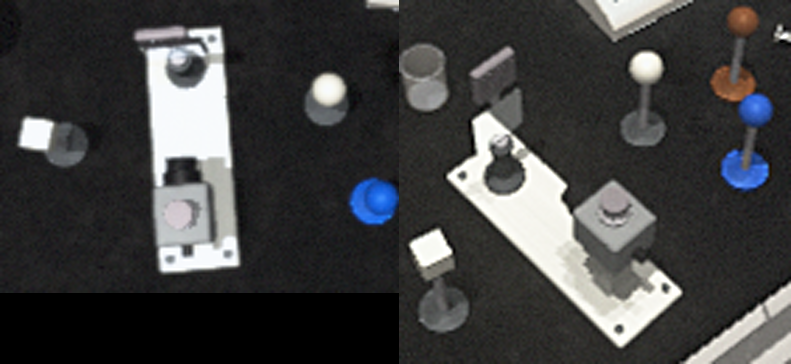

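The white ball is the smooth white sphere at crop (329,89) top and (646,67) scene; the cube is the block, and blue and brown are look-alikes. The plunger head is at crop (180,213) and (615,198), and the fin's top at (161,34) and (493,62).

```bash
cat > h.py <<'E'
import cv2,numpy as np
from plant import ctrl,eyes
def ray(n,uv,c=None):
    c=c or eyes.get_calibration(n);f=192/np.tan(np.radians(c['vfov']/2))
    R=cv2.Rodrigues(np.array(c['rvec']))[0];x=(uv[0]-c['cx'])/f;y=(uv[1]-c['cy'])/f
    if n=='wrist':
        r=np.hypot(x,y);k=np.tan(r)/r if r>0 else 1;x*=k;y*=k
    d=R.T@np.array([x,y,1]);return -R.T@np.array(c['tvec']),d
def onz(n,uv,z,c=None):
    o,d=ray(n,uv,c);return o+d*(z-o[2])/d[2]
def tri(a,b):
    (o,d),(p,e)=ray('top',a),ray('scene',b)
    s=np.linalg.lstsq(np.c_[d,-e],p-o,rcond=None)[0];A,B=o+d*s[0],p+e*s[1];return (A+B)/2,np.linalg.norm(A-B)
T=lambda u,v:((u+.5)/2.66-.5+150,(v+.5)/2.66-.5+170)
S=lambda u,v:((u-399+.5)/2.8-.5+180,(v+.5)/2.8-.5+170)
E
python3 - <<'E'
from h import *
np.set_printoptions(precision=4,suppress=True)
for n,t,s,z in[('ball',(329,89),(646,67),.1),('plunger',(180,213),(615,198),.144),('fin',(161,34),(493,62),.185)]:
    t,s=T(*t),S(*s);print(n,tri(t,s),onz('top',t,z),onz('scene',s,z))
for n,L in(('top',[T(148,33),T(222,28),T(239,265),T(161,272)]),('scene',[S(485,113),S(448,176),S(682,292),S(621,345)])):
    for p in L:print(n,onz(n,p,.01)[:2])
# ball centroid check
for n,t in(('top',(274,203)),('scene',(268,194))):
    im=cv2.imread(f'pics/{n}0.png');u,v=t;m=np.zeros(im.shape[:2],bool);m[v-12:v+12,u-12:u+12]=1;m&=im.min(2)>125
    y,x=np.nonzero(m);print(n,x.mean(),y.mean(),m.sum(),onz(n,(x.mean(),y.mean()),.1))
E
```

```text
ball (array([0.5086, 0.1286, 0.1066]), np.float64(0.0009605750017454924)) [0.5092 0.1281 0.1   ] [0.5129 0.1254 0.1   ]
plunger (array([0.3975, 0.2514, 0.1477]), np.float64(0.0007137178841327963)) [0.3973 0.2516 0.144 ] [0.3996 0.2501 0.144 ]
fin (array([0.5396, 0.2672, 0.1883]), np.float64(0.001032808856795319)) [0.5399 0.2673 0.185 ] [0.5424 0.2661 0.185 ]
top [0.5766 0.3073]
top [0.5827 0.2334]
top [0.3517 0.2103]
top [0.3439 0.2846]
scene [0.6161 0.2391]
scene [0.5768 0.3071]
scene [0.3532 0.2096]
scene [0.3466 0.2822]
top 273.0344827586207 203.30172413793105 116 [0.5088 0.1289 0.1   ]
scene 267.65 192.87 100 [0.5151 0.1244 0.1   ]
```

Emit:
jog_arm(commands="0.04 -0.043 0 0 0 -8 1; 0.08 -0.086 0 0 0 -16 1; 0.12 -0.13 0 0 0 -24 1; 0.16 -0.173 0 0 0 -32 1; 0.2 -0.217 0 0 0 -40 1")

```text
time_s: 0.72
position: [0.2709, -0.2467, 0.2386]
tool_rot: [180.0, -0.0, 54.7]
contact_force: [0.6, 0.1, 0.3]
gripper_width: 0.04
gripper_force: 0.0
```

```bash
cat >> h.py <<'E'
def go(p,yaw):
    from scipy.spatial.transform import Rotation as R
    o=ctrl.get_obs();a=R.from_euler('xyz',o['tool_rot'],degrees=True);b=R.from_euler('xyz',[180,0,yaw],degrees=True)
    t=a.inv().apply(np.array(p)-o['position']);r=(a.inv()*b).as_rotvec(degrees=True)
    print('t',o['time_s'],'at',np.round(o['position'],4),np.round(o['tool_rot'],2),'F',np.round(o['contact_force'],2),'w',round(o['gripper_width'],4),o['gripper_force'],'q6',o['q'][5]);print('shift',t.round(4),'dist',np.linalg.norm(t).round(3),'rot',r.round(2))
E
python3 -c "
from h import *
go([.36,-.02,.24],75);go([.398,.251,.2],95.7)"
```

```text
t 0.725 at [ 0.2709 -0.2467  0.2386] [ 1.800e+02 -1.000e-02  5.465e+01] F [0.63 0.09 0.26] w 0.04 0.0 q6 -25.49644605507967
shift [ 0.2365 -0.0584 -0.0014] dist 0.244 rot [ 0.000e+00 -1.000e-02 -2.035e+01]
t 0.725 at [ 0.2709 -0.2467  0.2386] [ 1.800e+02 -1.000e-02  5.465e+01] F [0.63 0.09 0.26] w 0.04 0.0 q6 -25.49644605507967
shift [ 0.4795 -0.1842  0.0387] dist 0.515 rot [ 1.000e-02 -1.000e-02 -4.105e+01]
```

Emit:
jog_arm(commands="0.05 -0.012 0 0 0 -5 1; 0.1 -0.025 0 0 0 -10 1; 0.15 -0.037 0 0 0 -15 1; 0.2 -0.05 0 0 0 -20 1; 0.25 -0.065 0 0 0 -25 1")

```text
time_s: 1.35
position: [0.3632, -0.0056, 0.2387]
tool_rot: [180.0, 0.0, 79.6]
contact_force: [0.9, 0.5, 0.9]
gripper_width: 0.0005
gripper_force: 0.0
```

```bash
python3 -c "
from h import *
go([.398,.251,.2],95.7)"
```

```text
t 1.35 at [ 0.3632 -0.0056  0.2387] [179.99   0.    79.58] F [0.92 0.51 0.86] w 0.0005 0.0 q6 -9.135795908543278
shift [ 0.2587 -0.0122  0.0387] dist 0.262 rot [ 1.000e-02  0.000e+00 -1.612e+01]
```

Emit:
jog_arm(commands="0.05 -0.002 0 0 0 -4 1; 0.1 -0.004 0 0 0 -8 1; 0.15 -0.006 0 0 0 -12 1; 0.21 -0.009 0.02 0 0 -16 1; 0.256 -0.012 0.04 0 0 -16 1")

```text
time_s: 1.98
position: [0.398, 0.2487, 0.198]
tool_rot: [180.0, -0.0, 95.5]
contact_force: [0.1, 0.2, -0.9]
gripper_width: 0.0005
gripper_force: 0.0
```

```bash
python3 -c "
from h import *
c=eyes.get_calibration('wrist');im=eyes.grab_frame('wrist');cv2.imwrite('pics/w1.png',im[...,::-1]);print(c)
import pickle;pickle.dump(c,open('w1.pkl','wb'))
go([.398,.251,.137],95.7)"
```

```text
{'vfov': 65.70646984690485, 'cx': 254.27364368010845, 'cy': 190.11188336494618, 'rvec': array([-2.87645179, -0.13850009, -0.01744231]), 'tvec': array([-0.41992674,  0.17637173,  0.40410332])}
t 2.025 at [0.397  0.2518 0.1953] [-1.7979e+02 -5.0000e-02  9.5590e+01] F [-3.35  0.51 -4.21] w 0.0004 0.0 q6 12.38208880451209
shift [-0.0009  0.0012  0.0583] dist 0.058 rot [-0.21 -0.05 -0.11]
```

View pics/w1.png

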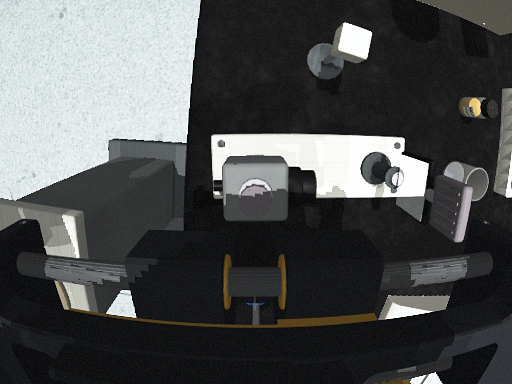

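The wrist view shows the plunger head at about (256,198), the finger tips just below it at (255,290), the mirror fin at (455,207) and the white block at (353,42).

```bash
python3 -c "
from h import *
import pickle
c=pickle.load(open('w1.pkl','rb'))
print(onz('wrist',(256,200),.144,c),onz('wrist',(449,178),.185,c),onz('wrist',(461,238),.185,c),onz('wrist',(471,184),.185,c))
for p in[(213,136),(404,138)]:print(onz('wrist',p,.01,c))
im=cv2.imread('pics/w1.png');a=cv2.resize(im[150:260,210:310],None,fx=4,fy=4,interpolation=2);b=cv2.resize(im[150:260,400:500],None,fx=4,fy=4,interpolation=2)
cv2.imwrite('pics/w1c.png',np.hstack([a,b]))
"
```

```text
[0.39872436 0.25352747 0.144     ] [0.51960447 0.29159439 0.185     ] [0.54533965 0.25059824 0.185     ] [0.54102999 0.28985827 0.185     ]
[0.347735   0.28329691 0.01      ]
[0.57639589 0.30822112 0.01      ]
```

View pics/w1c.png

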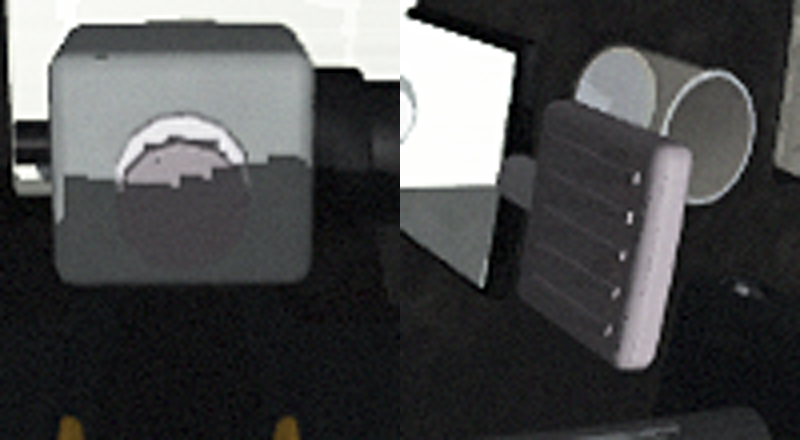

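Emit:
jog_arm(commands="0 0 0.02 0 0 0 1; 0 0 0.04 0 0 0 1; 0 0 0.053 0 0 0 1; 0 0 0.06 0 0 0 1; 0 0 0.062 0 0 0 1")

```text
time_s: 2.65
position: [0.398, 0.2465, 0.1368]
tool_rot: [-180.0, 0.0, 95.4]
contact_force: [-2.3, -1.1, 4.7]
gripper_width: 0.0002
gripper_force: 2.0
```

```bash
python3 -c "
from h import *
import pickle
c=pickle.load(open('w1.pkl','rb'))
X=lambda u,v:onz('wrist',((u-400+.5)/4-.5+400,(v+.5)/4-.5+150),.185,c)
q=[X(*p) for p in[(655,145),(691,150),(653,367),(618,362)]];print(np.array(q),np.mean(q,0))
go([.398,.252,.136],95.7)"
```

```text
[[0.53409326 0.28783026 0.185     ]
 [0.54308286 0.28787507 0.185     ]
 [0.54837829 0.24802841 0.185     ]
 [0.53906663 0.24882065 0.185     ]] [0.54115526 0.2681386  0.185     ]
t 2.65 at [0.398  0.2465 0.1368] [-1.7997e+02  1.0000e-02  9.5430e+01] F [-2.28 -1.07  4.66] w 0.0002 2.031660203217598 q6 11.958930778892157
shift [0.0055 0.0005 0.0008] dist 0.006 rot [-0.03  0.01 -0.27]
```

Emit:
jog_arm(commands="0.004 0 0.002 0 0 0 1; 0.004 0 0.004 0 0 0 1; 0.004 0 0.004 0 0 0 1; 0.004 0 0.004 0 0 0 1; 0.004 0 0.004 0 0 0 1")

```text
time_s: 3.28
position: [0.3987, 0.2496, 0.1359]
tool_rot: [179.8, 0.1, 95.5]
contact_force: [-9.0, -13.9, 32.5]
gripper_width: 0.0004
gripper_force: 15.7
```

Fully on the stop: 32 N and z has stopped changing. Lifting off.

Emit:
jog_arm(commands="0 0 -0.02 0 0 0 1; 0 0 -0.05 0 0 0 0; 0 0 -0.085 0 0 0 -1; 0 -0.03 -0.09 0 0 0 -1; 0 -0.06 -0.09 0 0 0 -1")

```text
time_s: 3.9
position: [0.3378, 0.2449, 0.2236]
tool_rot: [179.9, -0.0, 95.4]
contact_force: [-0.1, -1.3, 0.8]
gripper_width: 0.0385
gripper_force: 0.0
```

```bash
python3 -c "
from h import *
go([.541,.267,.222],95.7)"
```

```text
t 3.9 at [0.3378 0.2449 0.2236] [ 1.7987e+02 -4.0000e-02  9.5400e+01] F [-0.05 -1.25  0.78] w 0.0385 0.0 q6 14.355622285577875
shift [0.0028 0.2044 0.002 ] dist 0.204 rot [ 0.13 -0.04 -0.3 ]
```

I moved the wrong way along y; nothing was touched. Now going forward.

Emit:
jog_arm(commands="0 0.04 0 0 0 0 -1; 0 0.08 0 0 0 0 -1; 0.001 0.125 0 0 0 0 -1; 0.002 0.165 0 0 0 0 -1; 0.003 0.204 0 0 0 0 -1")

```text
time_s: 4.53
position: [0.5424, 0.2673, 0.223]
tool_rot: [179.9, -0.0, 95.4]
contact_force: [-0.8, 0.2, -0.3]
gripper_width: 0.0872
gripper_force: 0.0
```

Emit:
jog_arm(commands="0 0 0 0 0 0 -1; 0 0 0 0 0 0 -1; 0 0 0 0 0 0 -1; 0 0 0 0 0 0 -1; 0 0 0 0 0 0 -1")

```text
time_s: 5.15
position: [0.5406, 0.2672, 0.223]
tool_rot: [180.0, -0.0, 95.4]
contact_force: [-0.9, -0.7, 0.1]
gripper_width: 0.0884
gripper_force: 0.0
```

```bash
python3 -c "
from h import *
c=eyes.get_calibration('wrist');im=eyes.grab_frame('wrist');cv2.imwrite('pics/w2.png',im[...,::-1])
import pickle;pickle.dump(c,open('w2.pkl','wb'))
go([.541,.267,.151],95.7)"
```

```text
t 5.2 at [0.5407 0.2671 0.2229] [179.99  -0.    95.43] F [-1.06  0.25  0.32] w 0.0881 0.0 q6 9.742110440163728
shift [-0.0002  0.0003  0.0719] dist 0.072 rot [ 0.01 -0.   -0.27]
```

View pics/w2.png

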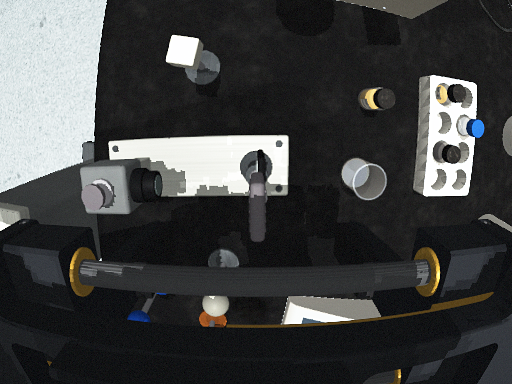

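The wrist view shows the fin end-on at about (258,175–240) between the open fingers. The white ball is at (215,303), the beaker at (364,179), the vial at (377,98) and the plate holes at (114,146) and (281,142).

```bash
python3 -c "
from h import *
import pickle
np.set_printoptions(precision=4,suppress=True)
c=pickle.load(open('w2.pkl','rb'))
print('fin',onz('wrist',(258,240),.185,c),onz('wrist',(258,176),.185,c),'base end',onz('wrist',(259,176),.145,c))
print('ball',onz('wrist',(215,303),.1,c))
print('plunger',onz('wrist',(97,197),.144,c))
a,b=onz('wrist',(114,146),.01,c),onz('wrist',(281,142),.01,c);print(a,b,np.degrees(np.arctan2(*(b-a)[1::-1])))
im=cv2.imread('pics/w2.png');a=cv2.resize(im[160:250,200:300],None,fx=4,fy=4,interpolation=2);b=cv2.resize(im[270:330,170:270],None,fx=4,fy=4,interpolation=2)
b=np.vstack([b,np.zeros((120,400,3),np.uint8)]);cv2.imwrite('pics/w2c.png',np.hstack([a,b]))
"
```

```text
fin [0.5449 0.2487 0.185 ] [0.5406 0.2928 0.185 ] base end [0.5426 0.2842 0.145 ]
ball [0.51   0.1271 0.1   ]
plunger [0.4039 0.2532 0.144 ]
[0.3551 0.2787 0.01  ] [0.57   0.2998 0.01  ] 5.60128498969924
```

View pics/w2c.png

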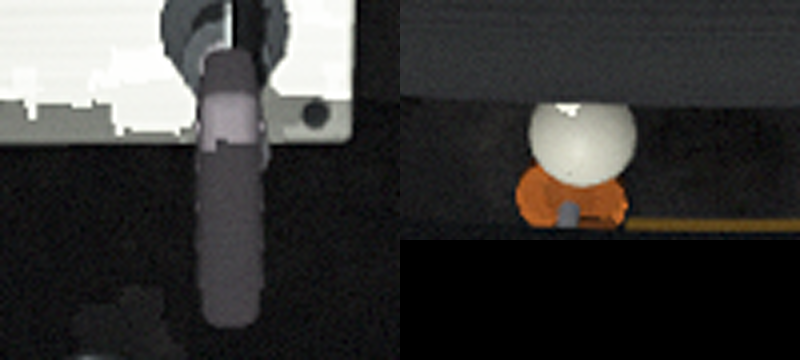

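Emit:
jog_arm(commands="0 0.0015 0.03 0 0 0 -1; 0 0.0015 0.06 0 0 0 -1; 0 0.0015 0.073 0 0 0 -1; 0 0.0015 0.073 0 0 0 0.5; 0 0.0015 0.073 0 0 0 1")

```text
time_s: 5.82
position: [0.5429, 0.2674, 0.151]
tool_rot: [179.9, -0.0, 95.4]
contact_force: [1.0, -0.3, -0.3]
gripper_width: 0.0704
gripper_force: 0.0
```

Emit:
jog_arm(commands="0 0 0 0 0 0 1; 0 0 0 0 0 0 1; 0 0 0 0 0 0 1; 0 0 0 0 0 0 1; 0 0 0 0 0 0 1")

```text
time_s: 6.45
position: [0.5423, 0.2673, 0.1497]
tool_rot: [-180.0, 0.0, 95.4]
contact_force: [-0.2, -0.1, -0.6]
gripper_width: 0.0204
gripper_force: 0.0
```

```bash
python3 -c "
from h import *
go([.542,.2675,.149],131.4)"
```

```text
t 6.45 at [0.5423 0.2673 0.1497] [-180.      0.     95.42] F [-0.18 -0.06 -0.62] w 0.0204 0.0 q6 9.71881645854295
shift [ 0.0003 -0.0003  0.0007] dist 0.001 rot [ -0.    -0.   -35.98]
```

Emit:
jog_arm(commands="0 0 0 0 0 0 1; 0 0 0 0 0 0 1; 0 0 0 0 0 0 1; 0 0 0 0 0 0 1; 0 0 0 0 0 0 1")

```text
time_s: 7.08
position: [0.5425, 0.2673, 0.1497]
tool_rot: [180.0, -0.0, 95.4]
contact_force: [2.1, -0.4, -1.7]
gripper_width: 0.0096
gripper_force: 30.0
```

Emit:
jog_arm(commands="0 0 0 0 0 -5 1; 0 0 0 0 0 -10 1; 0 0 0 0 0 -15 1; 0 0 0 0 0 -20 1; 0 0 0 0 0 -25 1")

```text
time_s: 7.7
position: [0.5427, 0.2674, 0.1497]
tool_rot: [179.9, 0.0, 120.6]
contact_force: [3.7, 1.8, -1.6]
gripper_width: 0.0099
gripper_force: 30.0
```

```bash
python3 -c "
from h import *
go([.542,.2675,.149],131.4)"
```

```text
t 7.7 at [0.5427 0.2674 0.1497] [1.7993e+02 1.0000e-02 1.2058e+02] F [ 3.66  1.77 -1.65] w 0.0099 30.001589474268258 q6 -15.445513720872432
shift [ 0.0005 -0.0006  0.0007] dist 0.001 rot [  0.07   0.02 -10.82]
```

Emit:
jog_arm(commands="0 0 0 0 0 -4 1; 0 0 0 0 0 -8 1; 0 0 0 0 0 -11 1; 0 0 0 0 0 -11 1; 0 0 0 0 0 -11 1")

```text
time_s: 8.32
position: [0.5428, 0.2675, 0.1497]
tool_rot: [179.9, 0.0, 131.4]
contact_force: [5.2, 1.2, -2.1]
gripper_width: 0.0098
gripper_force: 30.0
```

```bash
python3 -c "
from h import *
ims=[]
for n in('top','wrist','scene'):
    im=eyes.grab_frame(n)[...,::-1];cv2.imwrite(f'pics/{n}3.png',im)
    ims.append(im)
a=cv2.resize(ims[0][150:270,150:300],(400,320),interpolation=2);b=cv2.resize(ims[1],(400,300));b=np.vstack([b,np.zeros((20,400,3),np.uint8)])
cv2.imwrite('pics/f3.png',np.hstack([a,b]))
go([.542,.2675,.149],131.4)"
```

```text
t 8.475 at [0.5429 0.2674 0.1498] [1.7991e+02 3.0000e-02 1.3136e+02] F [ 5.28  1.69 -2.17] w 0.0099 30.001954771578312 q6 -26.22311495842986
shift [ 0.0006 -0.0006  0.0008] dist 0.001 rot [ 0.09  0.03 -0.04]
```

View pics/f3.png

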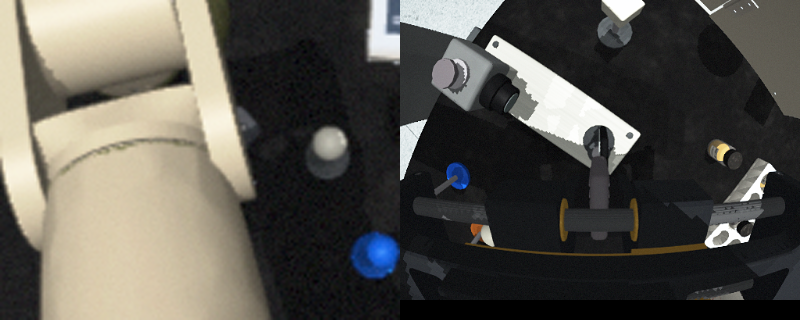

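The pads hold the fin flush: it lies square between them at (600,190) and the opening is 9.9 mm. The mirror is at +35.8°. I'll hold for one more call, then hand in.

Emit:
jog_arm(commands="0 0 0 0 0 0 1; 0 0 0 0 0 0 1; 0 0 0 0 0 0 1; 0 0 0 0 0 0 1; 0 0 0 0 0 0 1")

```text
time_s: 9.1
position: [0.5428, 0.2674, 0.1497]
tool_rot: [179.9, 0.0, 131.4]
contact_force: [4.3, 1.9, -3.1]
gripper_width: 0.0098
gripper_force: 30.0
```

```bash
python3 -c "
from plant import order
print(order.close_job())"
```

```text
the job is handed in; nothing more can be done
None
```

I pressed the plunger down to its stop, then turned the mirror about 35.8° so that by my measurements it aims at the white ball, and handed the job in at 9.1 s still gripping the fin; no verdict came back.

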